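# Clamp the coffee jar shut

## Task

Two clip-top jars stand on the island with their lids on but their wire bails up. Seal the one filled with brown coffee, under the dark wooden lid: swing its red-gripped bail over the lid to the front and down until it has snapped fully home. Leave the empty, light-lidded jar open, and both jars standing where they are.

Things in the scene. Friction and masses are not known exactly. Their poses are not given: they have to be found in the camera images.
- coffee_jar: The jar filled with brown coffee: clear glass clip-top jar, 96 mm wide, 110 mm high to the rim; on it a dark-wood lid (82 mm wide, top 126 mm above the foot, up to 4 mm more while unclamped) with an orange seal, and a wire bail. Origin: centre of the underside, z up; its -x side is the front, where the bail clamps, roughly facing the robot. Loose, 1.1 to 1.6 kg in all.
- coffee_bail (a joint): Angle (rad) of the coffee jar's wire bail about the jar's y axis, 104 mm above the foot. The grip's elevation over level on the front side is value - 0.14: 0 clamped, about 1.7 open (grip up over the lid), 2.1 the rear stop. Turning it down resists with up to about 4 N at the grip (from 1.5 on, most near 1.1); let go above 0.5 it springs back up, below 0.4 it snaps to 0 by itself.
- coffee_grip (a point): Centre of the red grip bar on the coffee jar's bail: 12 mm thick, 40 mm long, along the jar's y, 60 mm from the pivot axis. Bail wire 4.4 mm, its sides 48 mm either side of the jar's middle; 22 mm or more free between lid and upright grip. Push the back of the bar with shut fingers, or pinch it, along its arc. Clamped, it lies 59 mm ahead of the jar's axis, 96 mm above the foot.
- empty_jar: The empty jar, to be left open: clear glass clip-top jar, 96 mm wide, 110 mm high to the rim; on it a light-wood lid (82 mm wide, top 126 mm above the foot, up to 4 mm more while unclamped) with an orange seal, and a wire bail. Origin: centre of the underside, z up; its -x side is the front, where the bail clamps, roughly facing the robot. Loose, about 1 kg.
- empty_bail (a joint): Angle (rad) of the empty jar's bail, of the same make: 0 clamped, about 1.7 open. To be left open.

How it is judged:
At the end, for the whole second after the job is handed in: The coffee jar's bail is clamped (below 0.12 rad), the empty jar's bail is still up (above 1.3 rad); both jars stand upright (within 0.1 rad), the coffee jar at rest within 40 mm and the empty jar within 20 mm of where it stood (value of joint coffee_bail below 0.12 rad and value of joint empty_bail above 1.3 rad and angle between each of coffee_jar, empty_jar's own z axis and vertical below 0.1 rad and distance of coffee_jar from where it was at the start of the episode below 0.04 m and distance of empty_jar from where it was at the start of the episode below 0.02 m and linear speed of coffee_jar below 0.02 m/s); the robot touches nothing.
It fails at once if a jar is tipped by more than 0.35 rad (angle between any of coffee_jar, empty_jar's own z axis and vertical above 0.35 rad).
It fails at once if the empty jar's bail is clamped (value of joint empty_bail below 0.4 rad).
It also fails if it takes over 32 s, if anything falls off the work surface, if the arm or the gripper's body presses on something with over 40 N, if the wrist force passes 120 N, or if a joint passes its speed limit or range.

## Robot

A 6-joint arm with a two-finger parallel gripper is mounted at the origin on the work surface; the furniture and walls round the work are solid. World frame = base frame: x ahead of the robot, y to its left, z up, the work surface at z = 0. Lengths are in m, angles in rad, forces in N, time in s.
With the tool pointing down it reaches from about 0.3 to 0.875 m from the base axis. Payload 6.4 kg.
Tool frame: the origin (TCP) lies midway between the tips of the shut fingers; the grasp point (between the pads) lies 19 mm behind it; z points along the fingers, y is the line along which they close (so a half turn about z gives the same grasp; the last joint's range is limited). The gripper opens to 85 mm and grips with 20 to 120 N. Pads are 22 mm wide; open, the fingers measure 114 mm over their backs; the gripper's body (76 mm by 85 mm) begins 54 mm behind the grasp point. The pads swing forward as they close: fully open they stand 13 mm farther back than shut.
Start: joints at [-1.482, 0.181, 1.607, -0, 1.354, -0.206], TCP at [0.167, -0.55, 0.231] pointing down, gripper open.
Joint ranges: [-2.99, 2.99], [-0.89, 2.07], [0.3, 2.58], [-1.14, 4.28], [0, 2.63], [-3.12, 3.12]. Speed limits (rad/s): [2.57, 2.57, 3.01, 3.14, 3.14, 3.14].

## Interface

Orientations are given as a unit quaternion [w, x, y, z].
In Python, from workcell import r gives the robot as it stands.
- The arm moves only by the shell command python3 -m handwheel 'ROWS' [OPENING]. ROWS is text: rows parted by semicolons, each of 4 numbers parted by spaces: the shift along the tool's x, y, z in mm, then the turn about the tool's z in rad. A call has exactly 10 rows; each row is the pose to reach, as a shift and turn from the pose commanded when the call began, along the tool's axes at that moment; what a row does not reach only later rows make up. A row lasts 1/12 s, in which the tool goes at most 41.7 mm and 7.16 degrees, less where a joint would pass 70% of its speed; a pose out of reach is approached as far as the arm can. A call with a gripper value outside its range is refused whole. OPENING is the finger opening in mm, from 0 to 85.4, set as the call begins (- or left out, the last holds). The fingers move at their own pace and stop on an object; the grip force is fixed at half the most. Time passes only in rows, so rows that repeat a pose let the fingers close, or fill a call up. It gives the time, the measured TCP pose, the force, the opening and the grip force at its end, in the units of the state.
- r.sense(): the state, without advancing time (a new reading comes with each control period).
- r.camera(name): name is "scene" or "top" or "wrist"; returns a dict with "image" (400x640x3 uint8, red, green, blue), "intrinsics" (3x3 intrinsics, pixels), "position" and "orientation" of the camera in the world. Camera axes: x right, y down, z forward; pixel columns grow to the right and rows downward; lengths in m; the calibration is good to about 2 mm. A picture is of the moment at which its call begins. There is no depth.
- r.sign_off(): hands the job in; it is judged then, once.
Trained networks look in a picture, given as the dict that the camera call returned (one of the last four; its "shot" number tells which), for a name from the list of things; names that differ only in an ending like _2 or _b are one class to them, and where a whole thing is asked for, a point or a joint stands for the part that bears it (a point fixed in the world has none). Each returns a list of dicts, best first, with "score" (0 to 1); they miss things now and then, are a little off and sometimes report something else, mostly with a low value. They report only what shows in the picture. A call takes as long as a camera call.
- r.outline_of(picture, name): "mask" (400x640 bool, what is visible of it) and "centre" ([column, row] in pixels, amid what is visible of it).
- r.place_of(picture, name): "centre" ([column, row] in pixels: a listed point, or the origin of a listed thing).
The state is a dict: "time": time; "joints": joint angles; "joint_velocities": joint speeds; "joint_efforts": joint torques, N m; "ee_pos": TCP position; "ee_rot": TCP orientation; "ft_force": force on the tool from outside, world axes, zero at the start; "ft_torque": the same for the moment, N m; "opening": finger opening in m; "finger_force": force on a finger pad.
Only numpy, scipy, OpenCV 4.12 (cv2) and the standard library are available. Lean on these libraries where they do the work, as an engineer would, in place of code of your own. Each camera call takes 0.05 s, during which the arm holds its last target. There are 200 camera calls.

## Working session

There is one attempt and no reset: what is moved stays moved. The work goes in short steps, Python scripts to look and compute and a shell command to move; the robot and the scene stay as the last step left them, time stands still between calls to the robot, and variables do not carry over. Pictures are saved under pics/ and viewed, at most 10 in all, crops included, and the job is handed in when it is done.

```bash
mkdir -p pics
cat > h.py <<'E'
import numpy as np, cv2
from scipy.spatial.transform import Rotation as R
from scipy.optimize import least_squares
from workcell import r
def rot(q): return R.from_quat(np.roll(q,-1)).as_matrix()
def ray(p,px):
    d=rot(p["orientation"])@np.linalg.inv(p["intrinsics"])@np.array([*px,1.]); return np.array(p["position"]),d/np.linalg.norm(d)
def atz(p,px,z):
    o,d=ray(p,px); return o+d*(z-o[2])/d[2]
def tri(rays):
    A=sum(np.eye(3)-np.outer(d,d) for o,d in rays); b=sum((np.eye(3)-np.outer(d,d))@o for o,d in rays); return np.linalg.solve(A,b)
def proj(p,X):
    c=p["intrinsics"]@(rot(p["orientation"]).T@(np.array(X)-p["position"])); return c[:2]/c[2]
def save(p,n): cv2.imwrite("pics/"+n,cv2.cvtColor(p["image"],cv2.COLOR_RGB2BGR))
E
python3 - <<'E'
from h import *
np.set_printoptions(precision=4,suppress=True)
P={n:r.camera(n) for n in("scene","top")}
for n,p in P.items(): save(p,n+".png"); print(n,p["position"])
for k in("coffee_jar","coffee_grip","empty_jar"):
    ra=[]
    for n,p in P.items():
        for i,c in enumerate(r.place_of(p,k)[:2]):
            print(k,n,c["score"],c["centre"],atz(p,c["centre"],0))
            if i==0: ra.append(ray(p,c["centre"]))
    if len(ra)>1: print("tri",tri(ra))
s=r.sense();print(s["time"],s["ee_pos"],rot(s["ee_rot"]))
E
```

```text
scene [ 0.2452 -0.7344  0.7267]
top [ 0.4689 -0.3012  0.9341]
coffee_jar scene 0.96 [314.2, 181.6] [ 0.5538 -0.1393  0.    ]
coffee_jar top 0.58 [269.1, 190.5] [ 0.5521 -0.1472  0.    ]
tri [ 0.5503 -0.1485  0.0106]
coffee_grip scene 0.68 [315.8, 128.8] [0.648 0.027 0.   ]
coffee_grip top 0.59 [252.3, 183.8] [ 0.5677 -0.1106  0.    ]
tri [ 0.5529 -0.1461  0.1666]
empty_jar scene 0.9 [361.6, 281.5] [ 0.5092 -0.4184  0.    ]
empty_jar scene 0.51 [316.1, 129.3] [0.6477 0.0248 0.    ]
empty_jar top 0.82 [396.8, 210.5] [ 0.5025 -0.4219  0.    ]
tri [ 0.5039 -0.4217  0.0097]
0.4 [ 0.1671 -0.5501  0.2312] [[ 0.9569  0.2905 -0.    ]
 [ 0.2905 -0.9569  0.0002]
 [ 0.     -0.0002 -1.    ]]
```

View pics/scene.png

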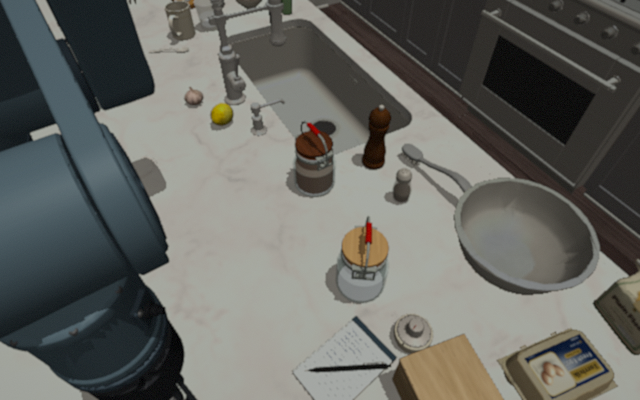

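View pics/top.png

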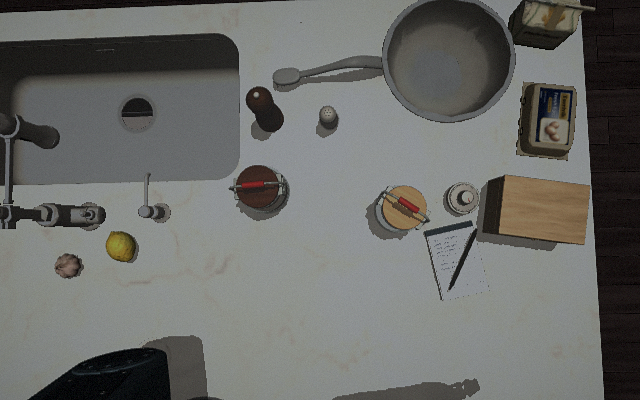

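The scene shows the dark-lidded coffee jar at about (315,165) with its red grip at (316,130), and the light-lidded jar at (362,265). The top view shows the coffee lid at (262,187) with a red bar from about (236,186) to (278,182), and the pepper mill behind it at (265,110). Next I'll measure the bar's yaw and ends.

Run:
```python
from h import *
np.set_printoptions(precision=4,suppress=True)
P={n:r.camera(n) for n in("scene","top")}
ax={}
for n,c in(("scene",(315,130)),("top",(258,185))):
    im=P[n]["image"].astype(int); m=(im[...,0]>120)&(im[...,1]<60)&(im[...,2]<60)
    yy,xx=np.nonzero(m); k=(abs(xx-c[0])<40)&(abs(yy-c[1])<25); pts=np.c_[xx,yy][k].astype(float)
    mu=pts.mean(0); d=np.linalg.svd(pts-mu)[2][0]; t=(pts-mu)@d
    ax[n]=(mu,d); print(n,len(pts),mu,d,t.min(),t.max())
    for e in(t.min(),t.max()): print(atz(P[n],mu+d*e,.164))
print("tri",tri([ray(P[n],ax[n][0]) for n in P]))
# axis dir = intersection of viewing planes
N=[np.cross(ray(P[n],ax[n][0]-10*ax[n][1])[1],ray(P[n],ax[n][0]+10*ax[n][1])[1]) for n in P]
a=np.cross(*N);a/=np.linalg.norm(a);print("axis",a)
o=r.outline_of(P["top"],"coffee_jar");print(o[0]["score"],o[0]["centre"])
print("mill",atz(P["scene"],(373,165),0),atz(P["top"],(258,95),.18),"lid",atz(P["top"],(261.5,187),.128))
```

```text
scene 45 [313.1556 128.0222] [0.6864 0.7272] -7.1910612286317415 6.258774082385244
[ 0.5523 -0.1203  0.164 ]
[ 0.5545 -0.1569  0.164 ]
top 44 [252.6136 183.7273] [-0.9955  0.095 ] -9.50800899950083 10.686544874957816
[ 0.5517 -0.1617  0.164 ]
[ 0.5491 -0.1253  0.164 ]
tri [ 0.5501 -0.1459  0.1696]
axis [ 0.0732 -0.997  -0.0256]
0.9 [263.3, 191.2]
mill [ 0.7065 -0.1602  0.    ] [ 0.7073 -0.1592  0.18  ] lid [ 0.5477 -0.154   0.128 ]
```

```bash
python3 -m handwheel '32 -17 0 0; 64 -34 0 0; 96 -50 0 0; 128 -67 0 0; 160 -84 0 0; 192 -101 0 0; 224 -117 0 0; 256 -134 0 0; 288 -151 0 0; 320 -168 0 0' 0
python3 -m handwheel '26 -13 0 0.02; 52 -26 0 0.05; 78 -39 0 0.08; 104 -52 0 0.11; 130 -65 0 0.14; 156 -78 0 0.17; 175 -90 0 0.20; 187 -98 0 0.22; 194 -101 0 0.22; 194 -101 0 0.22'
python3 - <<'E'
from h import *
np.set_printoptions(precision=4,suppress=True)
s=r.sense();print(s["time"],s["ee_pos"],rot(s["ee_rot"]),s["opening"],s["ft_force"])
p=r.camera("wrist");save(p,"w1.png");print(p["position"])
q=r.place_of(p,"coffee_grip");print([(c["score"],c["centre"],atz(p,c["centre"],.165)) for c in q[:2]])
print(proj(p,[.551,-.144,.165]),proj(p,s["ee_pos"]))
E
```

```text
time: 1.38
ee_pos: [0.4256, -0.2951, 0.2316]
ee_rot: [0.0, 0.989, 0.147, 0.0]
ft_force: [0.7, -0.4, 0.2]
opening: 0.0001
finger_force: 0.0
time: 2.22
ee_pos: [0.5815, -0.1424, 0.2312]
ee_rot: [-0.0, 0.999, 0.039, 0.0]
ft_force: [0.4, -1.4, 0.4]
opening: 0.0001
finger_force: 0.0
2.2167 [ 0.5815 -0.1424  0.2312] [[ 0.997   0.0773  0.0002]
 [ 0.0773 -0.997   0.0002]
 [ 0.0002 -0.0001 -1.    ]] 9.533769054096496e-05 [ 0.3929 -1.4444  0.4121]
[ 0.6551 -0.1371  0.3747]
[]
[325.7425 249.0912] [326.4431 252.9531]
```

View pics/w1.png

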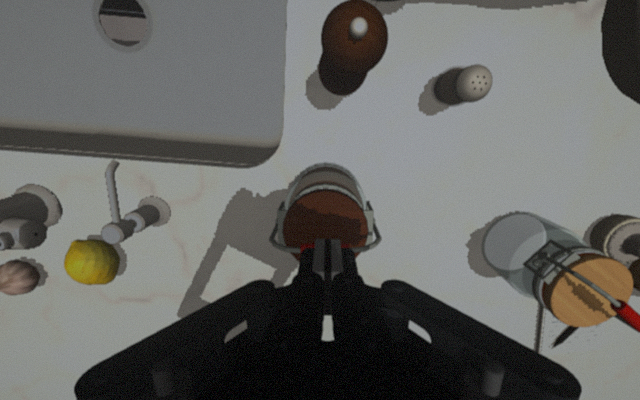

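The wrist view shows red bar ends at (306,247) and (345,245), just in front of the shut fingers at (327,250). They are aligned, so I'll move back 4 mm and descend behind the bar.

```bash
python3 -m handwheel '4 0 10 0; 4 0 22 0; 4 0 34 0; 4 0 46 0; 4 0 56 0; 4 0 64 0; 4 0 71 0; 4 0 76 0; 4 0 79 0; 4 0 79 0'
python3 - <<'E'
from h import *
p=r.camera("scene");cv2.imwrite("pics/s2.png",cv2.resize(cv2.cvtColor(p["image"],4)[60:220,220:420],None,fx=4,fy=4*.93))
E
```

```text
time: 3.15
ee_pos: [0.5845, -0.143, 0.1517]
ee_rot: [-0.0, 0.999, 0.037, -0.0]
ft_force: [-0.1, -0.0, 0.5]
opening: -0.0004
finger_force: 0.0
```

View pics/s2.png

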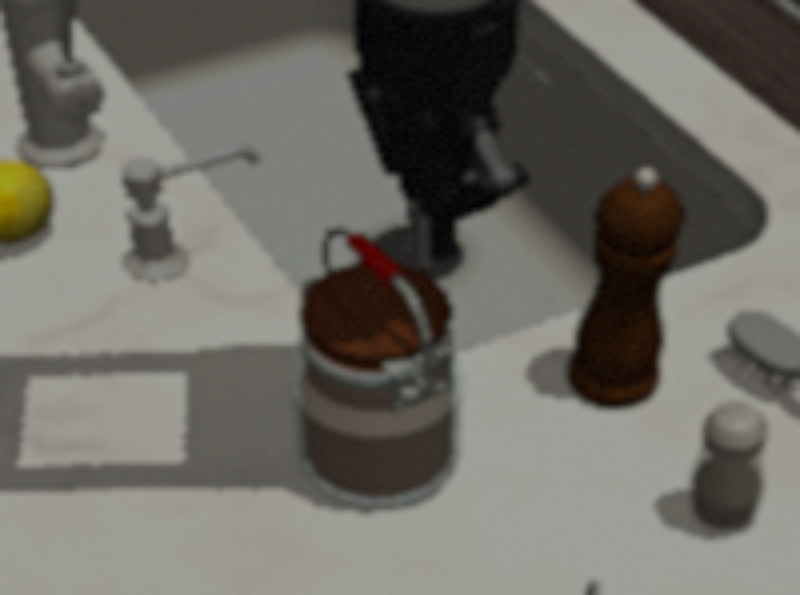

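```bash
python3 -m handwheel '-6 0 0 0; -12 0 0 0; -17 0 0 0; -22 0 0 0; -27 0 0 0; -32 0 0 0; -37 0 0 0; -42 0 0 0; -46 0 0 0; -50 0 0 0'
python3 - <<'E'
from h import *
p=r.camera("scene");cv2.imwrite("pics/s3.png",cv2.resize(cv2.cvtColor(p["image"],4)[60:220,220:420],None,fx=4,fy=4*.93))
print([(c["score"],atz(p,c["centre"],0)) for c in r.place_of(p,"coffee_jar")[:1]])
E
```

```text
time: 4.03
ee_pos: [0.5347, -0.1469, 0.1523]
ee_rot: [-0.0, 0.999, 0.037, 0.0]
ft_force: [3.9, 0.2, -1.7]
opening: -0.0002
finger_force: 1.7
[(0.89, array([ 5.59265400e-01, -1.35690568e-01, -1.11022302e-16]))]
```

View pics/s3.png

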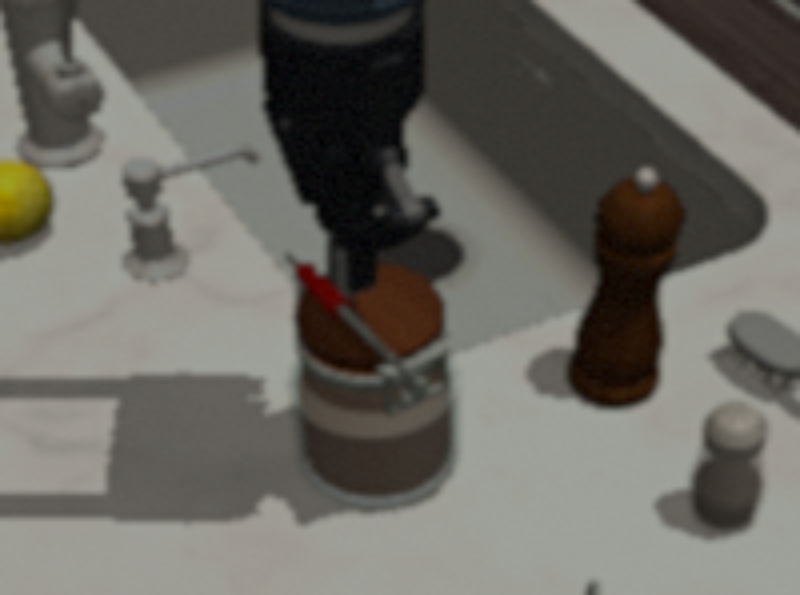

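The bail is following the fingers: the grip is now at (320,285) in the crop, about halfway over, and the jar hasn't moved. I'll carry on over the bar and then push down.

```bash
python3 -m handwheel '-5 0 0 0; -10 0 0 0; -15 0 0 0; -20 0 0 0; -25 0 0 0; -30 0 0 0; -34 0 0 0; -38 0 2 0; -42 0 5 0; -44 0 8 0'
python3 - <<'E'
from h import *
p=r.camera("scene");cv2.imwrite("pics/s4.png",cv2.resize(cv2.cvtColor(p["image"],4)[60:220,220:420],None,fx=4,fy=4*.93))
E
```

```text
time: 4.97
ee_pos: [0.4905, -0.1503, 0.1442]
ee_rot: [0.0, 0.999, 0.037, -0.0]
ft_force: [1.7, 0.1, 1.2]
opening: 0.0
finger_force: 0.9
```

View pics/s4.png

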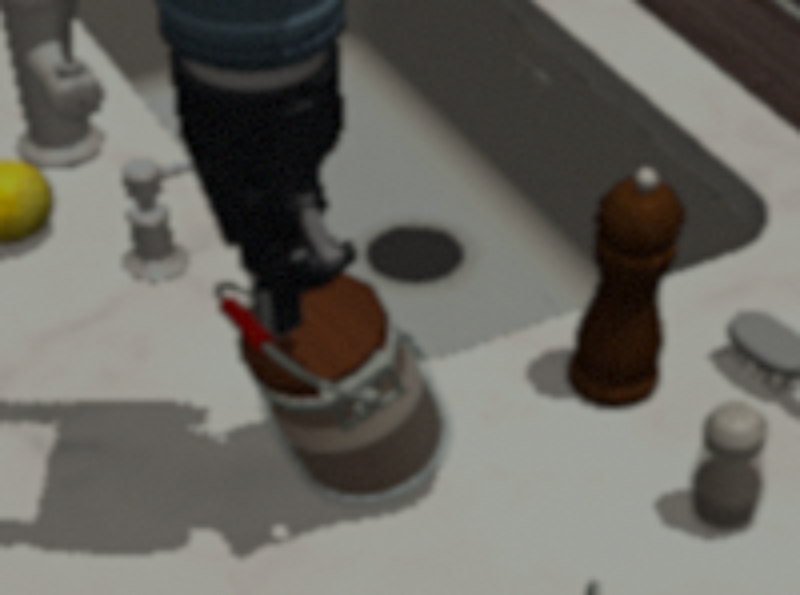

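The jar has started to tip forward, because the push is too horizontal. I'll reverse gently along the same path to set it back down.

```bash
python3 -m handwheel '2 0 -3 0; 6 0 -6 0; 10 0 -8 0; 14 0 -8 0; 18 0 -8 0; 23 0 -8 0; 28 0 -8 0; 34 0 -8 0; 40 0 -8 0; 46 0 -8 0'
python3 - <<'E'
from h import *
p=r.camera("scene");cv2.imwrite("pics/s5.png",cv2.resize(cv2.cvtColor(p["image"],4)[60:220,220:420],None,fx=4,fy=4*.93))
for n in("scene","top"):
    p=r.camera(n);print([(c["score"],c["centre"],atz(p,c["centre"],0)) for c in r.place_of(p,"coffee_jar")[:1]],[(c["score"],c["centre"],atz(p,c["centre"],.155)) for c in r.place_of(p,"coffee_grip")[:2]])
E
```

```text
time: 5.85
ee_pos: [0.5374, -0.1465, 0.1519]
ee_rot: [-0.0, 0.999, 0.037, -0.0]
ft_force: [2.4, -0.2, -2.7]
opening: 0.0001
finger_force: 1.7
[] [(0.5, [301.8, 136.5], array([ 0.52533757, -0.14286573,  0.155     ]))]
[(0.7, [270.3, 190.6], array([ 0.55186286, -0.14983554,  0.        ]))] [(0.51, [255.3, 199.6], array([ 0.52237751, -0.14737569,  0.155     ])), (0.31, [271.8, 188.6], array([ 0.54167241, -0.177735  ,  0.155     ]))]
```

View pics/s5.png

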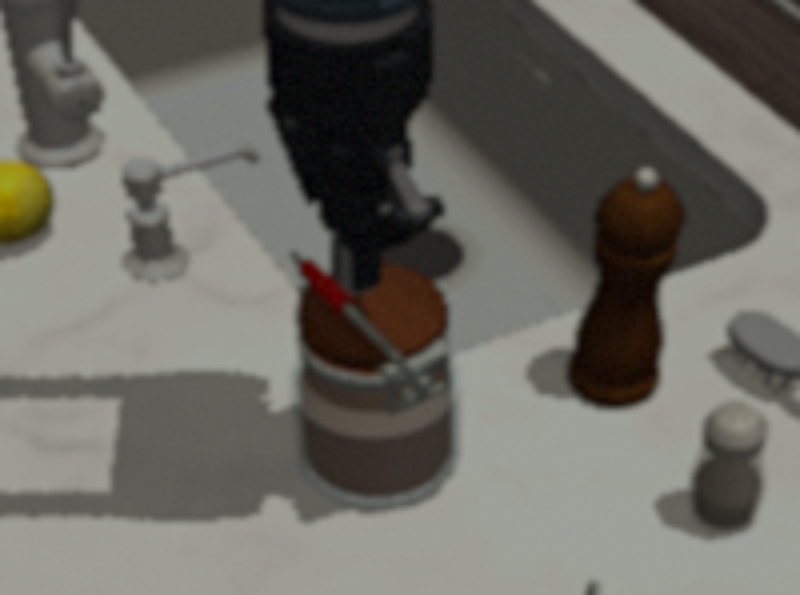

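The jar is upright and back in place, with the bar at about x=0.521, z=0.156. Next I'll move the fingertips on top of the bar so the push is mostly downward.

```bash
python3 -m handwheel '0 0 -3 0; 0 0 -6 0; 0 0 -8 0; -3 0 -8 0; -6 0 -8 0; -9 0 -8 0; -12 0 -8 0; -15 0 -8 0; -18 0 -8 0; -21 0 -8 0'
python3 - <<'E'
from h import *
p=r.camera("scene");cv2.imwrite("pics/s6.png",cv2.resize(cv2.cvtColor(p["image"],4)[60:220,220:420],None,fx=4,fy=4*.93))
E
```

```text
time: 7.03
ee_pos: [0.5154, -0.1483, 0.1602]
ee_rot: [-0.0, 0.999, 0.037, -0.0]
ft_force: [1.5, -0.2, 1.8]
opening: -0.0003
finger_force: 0.7
```

View pics/s6.png

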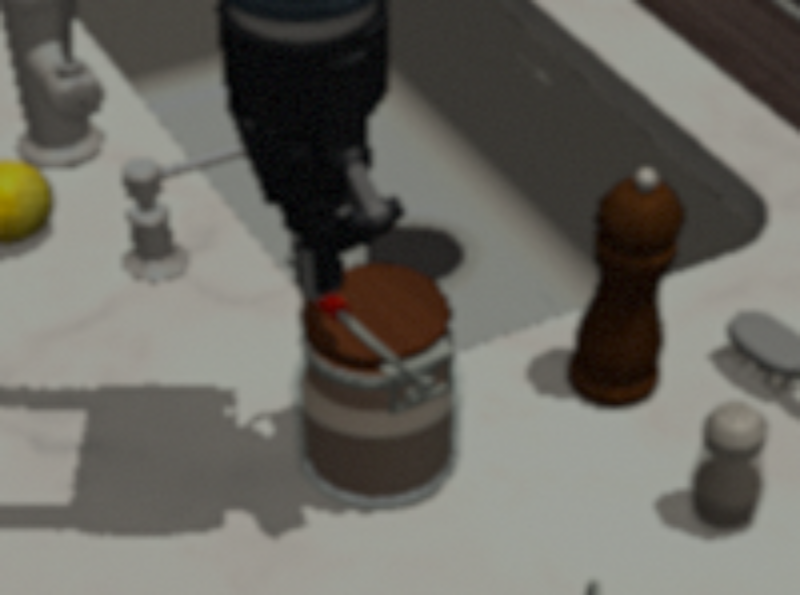

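The fingertips now sit on the bar near (328,290), the force is upward and the jar is upright. I'll follow the arc down.

```bash
python3 -m handwheel '-4 0 4 0; -8 0 8 0; -12 0 13 0; -16 0 18 0; -19 0 23 0; -22 0 29 0; -24 0 35 0; -26 0 41 0; -27 0 46 0; -27 0 49 0'
python3 - <<'E'
from h import *
p=r.camera("scene");cv2.imwrite("pics/s7.png",cv2.resize(cv2.cvtColor(p["image"],4)[60:220,220:420],None,fx=4,fy=4*.93))
E
```

```text
time: 7.92
ee_pos: [0.4883, -0.15, 0.11]
ee_rot: [-0.0, 0.999, 0.037, -0.001]
ft_force: [0.5, 0.7, 0.7]
opening: -0.0
finger_force: 0.0
```

View pics/s7.png

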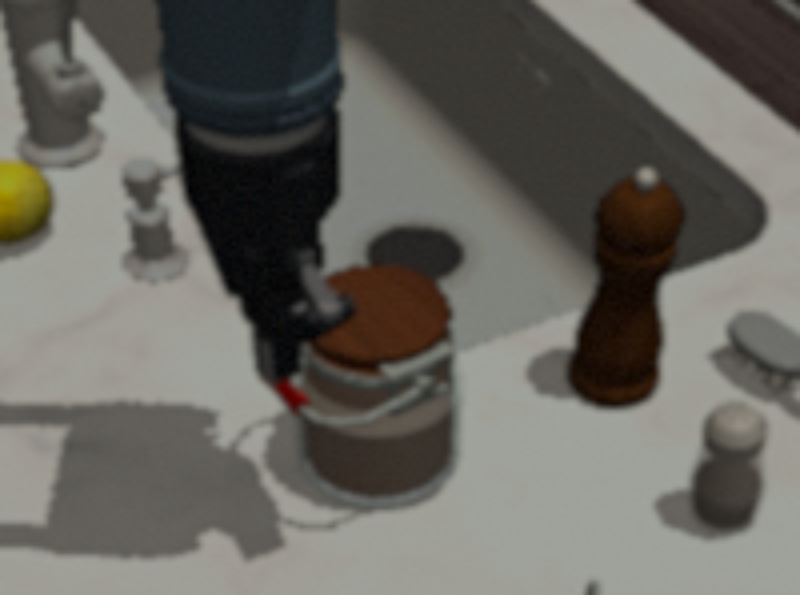

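The grip is down at the front, at (292,393), and the jar is upright and unmoved. I'll lift clear and check.

```bash
python3 -m handwheel '-2 0 -10 0; -4 0 -20 0; -8 0 -35 0; -15 0 -55 0; -30 0 -75 0; -50 0 -95 0; -70 0 -110 0; -85 0 -120 0; -90 0 -120 0; -90 0 -120 0'
python3 - <<'E'
from h import *
p=r.camera("scene");cv2.imwrite("pics/s8.png",cv2.resize(cv2.cvtColor(p["image"],4)[80:320,220:420],None,fx=2.5,fy=2.5))
t=r.camera("top")
for p in(p,t):
  for k in("coffee_jar","empty_jar"): print([(c["score"],c["centre"],atz(p,c["centre"],0)) for c in r.place_of(p,k)[:1]])
  print([(c["score"],c["centre"],atz(p,c["centre"],.096)) for c in r.place_of(p,"coffee_grip")[:2]])
E
```

```text
time: 8.8
ee_pos: [0.3993, -0.1576, 0.233]
ee_rot: [0.001, 0.999, 0.037, 0.002]
ft_force: [-0.3, 0.3, -0.2]
opening: -0.0002
finger_force: 0.0
[(0.87, [311.5, 180.6], array([ 0.54972559, -0.13338658,  0.        ]))]
[(0.92, [361.0, 280.3], array([ 0.50960768, -0.41558228,  0.        ]))]
[(0.76, [290.2, 163.3], array([ 0.49330305, -0.14638653,  0.096     ]))]
[(0.96, [268.7, 191.9], array([ 0.54911081, -0.14629972,  0.        ]))]
[(0.86, [397.3, 211.4], array([ 0.50053145, -0.42291726,  0.        ]))]
[(0.63, [263.4, 216.2], array([ 0.49369629, -0.15123718,  0.096     ]))]
```

View pics/s8.png

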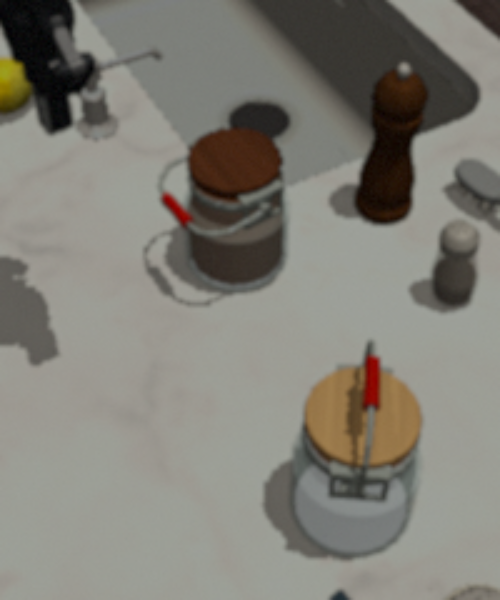

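The grip is down at the front at (176,208), 57 mm ahead of the jar axis, and both cameras place it there at the clamped height. Both jars are upright, the empty jar's bail is still up at (371,380), and the robot is clear, so I'm handing it in.

```bash
python3 -c "
from workcell import r
print(r.sign_off())"
```

```text
the job is handed in; nothing more can be done
None
```

The job is handed in with no verdict returned: the last pictures show the coffee jar's bail down at the front at its clamped height, the empty jar's bail still up, and both jars upright about where they stood, though my first push briefly tipped the coffee jar before I set it back down.

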